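# Clamp the sugar jar in the one-handed board and twist its lid off

### The arm

A 6-joint arm with a two-finger parallel gripper is mounted at the origin on a cart in front of the work surface, level with it; the furniture and walls round the work are solid. World frame = base frame: x ahead of the robot, y to its left, z up, the work surface at z = 0. Lengths are in m, angles in rad, forces in N, time in s.
With the tool pointing down it reaches from about 0.425 to 0.95 m from the base axis. Payload 14.7 kg.
Tool frame: the origin (TCP) lies at the very end of the fingers, on their centre line; the grasp point (between the pads) lies 19 mm behind it; z points along the fingers, y is the line along which they close (so a half turn about z gives the same grasp; the last joint's range is limited). The gripper opens to 85 mm and grips with 20 to 120 N. Pads are 22 mm wide; open, the fingers measure 114 mm over their backs; the gripper's body (76 mm by 85 mm) begins 54 mm behind the grasp point. The pads swing forward as they close: fully open they stand 13 mm farther back than shut.
Start: joints at [-1.177, 0.48, 1.596, -0, 1.065, -0.047], TCP at [0.277, -0.588, 0.231] pointing down, gripper open.
Joint ranges: [-2.75, 2.75], [-0.82, 2.05], [0.23, 2.67], [-1.56, 4.7], [0.09, 2.69], [-2.92, 2.92]. Speed limits (rad/s): [1.89, 1.89, 2.39, 3.01, 3.01, 3.01].

### API

Orientations are given as [roll, pitch, yaw] about the fixed x, y, z axes, in that order (R = Rz(yaw) Ry(pitch) Rx(roll)).
In Python, from plant import get_obs, imaging, ticket gives the robot as it stands.
- The arm moves only by the tool servo_tool, never from a script. Its argument "plan" is a list that holds one entry, the list of rows, each a list of 7 numbers: the shift along the tool's x, y, z in cm, then the turn, a rotation vector about the tool's x, y, z in units of 6 degrees (1.0 is 6 degrees), then the closure, from 0 (fully open) to 1 (shut). A call has 1 to 12 rows; each row is the pose to reach, as a shift and turn from the pose commanded when the call began, along the tool's axes at that moment; what a row does not reach only later rows make up. A row lasts 1/10 s, in which the tool goes at most 50 mm and 8.59 degrees, less where a joint would pass 70% of its speed; a pose out of reach is approached as far as the arm can. A call with a gripper value outside its range is refused whole. The fingers move at their own pace and stop on an object; the grip force is fixed at half the most. Time passes only in rows, so rows that repeat a pose let the fingers close. It gives the time, the measured TCP pose, the force, the opening and the grip force at its end, in the units of the state.
- get_obs(): the state, without advancing time (a new reading comes with each control period).
- imaging.read_camera(name): name is "scene" or "top" or "wrist"; returns a dict with "color" (384x512x3 uint8, blue, green, red), "fx", "fy", "cx", "cy" (pixels), "D" ([k1, k2, p1, p2, k3] as OpenCV has them; the pictures are not rectified), "world_from_camera" (4x4, takes a point from camera to world coordinates). Camera axes: x right, y up, looking along -z (the intrinsics and any distortion apply to the point x, -y, -z); pixel columns grow to the right and rows downward; lengths in m; the calibration is good to about 2 mm. A picture is of the moment at which its call begins. There is no depth.
- ticket.sign_off(): hands the job in; it is judged then, once.
The state is a dict: "clock": time; "joints": joint angles; "joint_velocities": joint speeds; "effort": joint torques, N m; "eef_pos": TCP position; "orientation": TCP orientation; "contact_force": force on the tool from outside, world axes, zero at the start; "ft_torque": the same for the moment, N m; "gripper_width": finger opening in m; "grasp_force": force on a finger pad.
Only numpy, scipy, OpenCV 4.12 (cv2) and the standard library are available. Lean on these libraries where they do the work, as an engineer would, in place of code of your own. Each camera call takes 0.05 s, during which the arm holds its last target. There are 200 camera calls.

### The job

The square glass sugar jar stands loose in the open vice of the white one-handed preparation board, its blue lid done up tight. Slide the vice's jaw by its black handle until jaw and fence both lie flush against the jar's flat sides, then unscrew the lid anticlockwise until its threads let go and lift it straight up, leaving the jar standing clamped. Finish while still holding the lid level, centred over the open mouth with its lower edge one to four centimetres above the rim, and don't disturb the cups, glass or spoon nearby.

Things in the scene. Friction and masses are not known exactly. Their poses are not given: they have to be found in the camera images.
- board: White one-handed preparation board, 165 (x) x 255 (y) x 15 mm, fixed to the worktop. Origin: centre of its underside; z up. Its vice closes along its own y: an upright grey fence with a rubber face (110 mm wide, 50 mm high above the board) stands at its -y end, the rubber face at y = -100 mm; the jaw slides on it from the +y side. A jar flush on the fence has its centre at y = -67 mm.
- jaw (a joint): The vice's sliding jaw: 0 = wide open (111 mm between the rubber faces), grows in m as the jaw moves towards the fence (-y of the board), end stop at 0.055; 0.045 = faces 66 mm apart, closed on the jar when that stands square. It slides with a steady friction of about 9 N and stays where it is left; that friction keeps the jar braced.
- jaw_handle (a point): Middle of the jaw's black upright handle: a round grip 28 mm in diameter, this point 78 mm above the worktop, the grip reaching 18 mm above and below it on a thinner steel stem. It moves with the jaw, 70 mm behind the jaw's rubber face on the board's +y side. Its axes are those of the board.
- jaw_face (a point): Centre of the jaw's rubber face (96 x 42 mm, upright, facing -y of the board), 40 mm above the worktop; moves with the jaw. Its axes are those of the board.
- jar: Square glass jar of sugar cubes, 66 x 66 mm, 0.3 to 0.55 kg, loose on the board between fence and jaw. Origin: centre of its underside (15 mm above the worktop), z up, x and y square to its flat sides, roughly along the board's. Flat sides up to 74 mm, round shoulder to 88 mm, neck 40 mm in diameter, rim at 104 mm. Unbraced it spins with the lid; pulled while the threads hold, it lifts with the lid.
- jar_mouth (a point): Centre of the jar's mouth at the rim, 104 mm above the jar's underside; axes of the jar.
- lid_center (a point): Centre of the lid, half-way up it. Blue round ribbed lid, 60 mm in diameter, 22 mm high; done up it spans 87 to 109 mm above the jar's underside (this point at 98 mm, 113 mm above the worktop). z is the lid's axis, up when level.
- lid: The same lid; origin at the centre of its lower edge, 11 mm below its centre. A twist-off lid with three lugs under three thread segments: turned anticlockwise seen from above it rises about 1 mm and comes free after 0.9 to 1.0 rad (about 55 degrees); beyond about 1.65 rad the lugs meet the next stops, so 1.2 to 1.4 rad is right. It takes about 0.3 N m at first and gets easier; clockwise it only jams.
- cup_a: Cream espresso cup, upside down, 64 x 91 x 50 mm, bystander. Origin under its centre.
- cup_b: Second cream espresso cup, upside down, 64 x 91 x 50 mm, bystander. Origin under its centre.
- glass_c: Shot glass, 47 mm wide, 58 mm high, bystander. Origin under its centre.
- spoon: Teaspoon with a red handle, 132 x 26 x 11 mm, lying on the worktop, bystander. Origin under its centre.
There are look-alikes about, which are no part of the job. There is more than one size of the lid; the job needs the smallest.

How it is judged:
By the outcome, as a careful person would: the job done as asked, in the order asked, and still so for the second after the job is handed in, while the arm keeps its last pose, push and grip.
It also fails if it takes over 48 s, if anything falls off the work surface, if the arm or the gripper's body presses on something with over 40 N, if the wrist force passes 120 N, or if a joint passes its speed limit or range.

## Working session

There is one attempt and no reset: what is moved stays moved. The work goes in short steps, Python scripts to look and compute and a tool call to move; the robot and the scene stay as the last step left them, time stands still between calls to the robot, and variables do not carry over. Pictures are saved under pics/ and viewed, at most 10 in all, crops included, and the job is handed in when it is done.

Besides the shell and the picture viewer there is one more tool, called after "Request:" by a JSON object that holds its "op" and its "data", one argument or row to a line. servo_tool: Moves the arm, as the interface text tells. Its arguments: {"type":"object","properties":{"plan":{"type":"array"}},"required":["plan"]}

```bash
mkdir -p pics; cat > h.py <<'E'
import numpy as np, cv2
from plant import get_obs, imaging, ticket
from scipy.spatial.transform import Rotation as R
def shot(n,f):
    c=imaging.read_camera(n); cv2.imwrite(f'pics/{f}.png',c['color']); np.save(f'pics/{f}.npy',c,allow_pickle=True); return c
def load(f): return np.load(f'pics/{f}.npy',allow_pickle=True).item()
def ray(c,u,v):
    K=np.array([[c['fx'],0,c['cx']],[0,c['fy'],c['cy']],[0,0,1.]])
    x,y=cv2.undistortPoints(np.array([[[u,v]]],float),K,np.array(c['D'],float))[0,0]
    T=np.array(c['world_from_camera']); return T[:3,3],T[:3,:3]@np.array([x,-y,-1])
def onz(c,u,v,z):
    o,d=ray(c,u,v); return o+d*(z-o[2])/d[2]
def proj(c,p):
    T=np.linalg.inv(np.array(c['world_from_camera'])); q=T[:3,:3]@np.array(p)+T[:3,3]
    K=np.array([[c['fx'],0,c['cx']],[0,c['fy'],c['cy']],[0,0,1.]])
    return cv2.projectPoints(np.array([[q[0],-q[1],-q[2]]]),np.zeros(3),np.zeros(3),K,np.array(c['D'],float))[0][0,0]
E
python3 - <<'E'
from h import *
a=shot('top','top0');b=shot('scene','sc0')
for c in(a,b): print(c['fx'],np.array(c['world_from_camera']).round(3).tolist())
im=np.vstack([a['color'],b['color']]); im=cv2.resize(np.hstack([a['color'],b['color']]),(800,300))
cv2.imwrite('pics/top0x.png',cv2.resize(a['color'],(800,600),interpolation=cv2.INTER_CUBIC))
print(get_obs())
E
```

```text
499.7092930863467 [[-0.114, 0.773, -0.624, -0.522], [-0.994, -0.089, 0.071, 0.19], [-0.0, 0.628, 0.778, 1.463], [0.0, 0.0, 0.0, 1.0]]
422.8668467073036 [[-0.852, 0.375, -0.364, 0.06], [-0.523, -0.587, 0.619, 0.888], [0.018, 0.718, 0.696, 1.068], [0.0, 0.0, 0.0, 1.0]]
{'clock': 0.1, 'joints': array([-1.17661532e+00,  4.80803494e-01,  1.59679122e+00,  2.43052933e-05,
        1.06510875e+00, -4.65750031e-02]), 'joint_velocities': array([-0.00021327,  0.0010231 , -0.00258359,  0.00016092, -0.00106945,
        0.00108628]), 'effort': array([ 5.97265935e-04, -9.52257371e+01, -4.31039143e+01, -3.35418929e-05,
        5.23761119e-03,  1.44421597e-05]), 'eef_pos': array([ 0.27720629, -0.58752394,  0.23072159]), 'orientation': array([-3.14048403e+00, -7.29446976e-05,  4.40744188e-01]), 'contact_force': array([ 0.29414595, -0.22514789, -1.02604967]), 'ft_torque': array([ 0.00593589,  0.01461038, -0.02366699]), 'grasp_force': 0.0, 'gripper_width': 0.08560152191438106}
```

View pics/top0x.png

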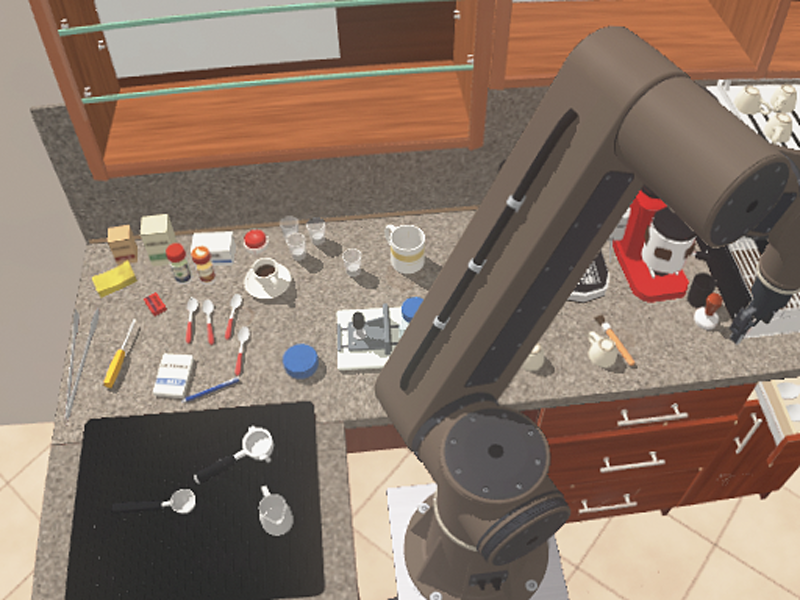

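View pics/sc0.png

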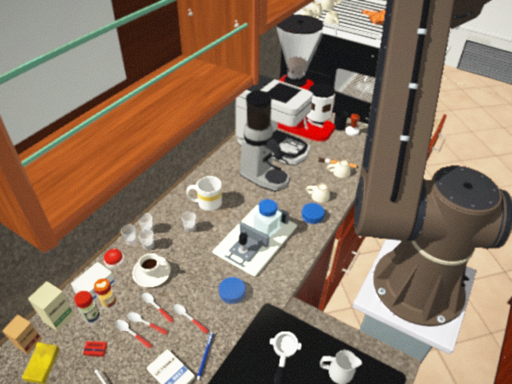

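The scene view shows the board at about (256,240), with the jar lid at (268,207) and the handle at (241,241). Loose lids lie at (313,213) and (232,290). The upside-down cups are at (319,192) and (341,169), and the arm partly hides the jar in the top view.

```bash
python3 - <<'E'
from h import *
c=load('sc0')['color'][175:295,180:340]
t=load('top0')['color'][180:250,200:290]
a=cv2.resize(c,None,fx=5,fy=5,interpolation=cv2.INTER_CUBIC)
cv2.imwrite('pics/sc0c.png',a)
E
```

```text
(no output)
```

View pics/sc0c.png

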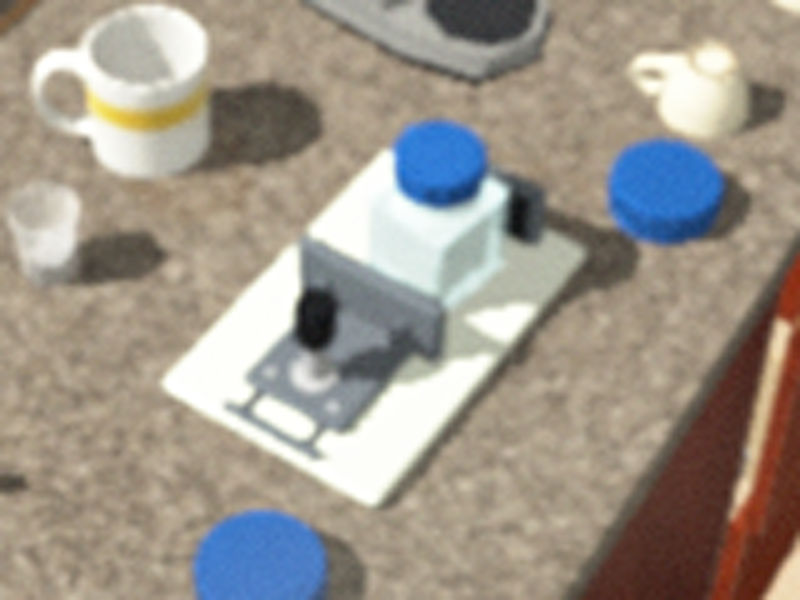

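The crop shows the board's corners at (163,383), (378,505), (588,252) and (390,150). The lid's top centre is at about (441,150) and the handle's top at about (318,298).

```bash
python3 - <<'E'
from h import *
c=load('sc0')
f=lambda x,y,z: onz(c,(x+.5)/5-.5+180,(y+.5)/5-.5+175,z)
cs=[f(x,y,.015) for x,y in[(163,383),(378,505),(588,252),(390,150)]]
for p in cs: print(p.round(4))
print('sides',[np.linalg.norm(cs[i]-cs[i-1]).round(4) for i in range(4)])
ctr=np.mean(cs,0); ay=(cs[0]+cs[1]-cs[2]-cs[3])/2; ax=(cs[0]+cs[3]-cs[1]-cs[2])/2
yaw=np.arctan2(-ay[0],ay[1]); print('ctr',ctr,'yaw y',yaw,'yaw x',np.arctan2(ax[1],ax[0]))
lid=f(441,150,.124); han=f(318,298,.096)
Rb=R.from_euler('z',yaw).as_matrix()
for n,p in(('lid',lid),('handle',han),('mug',f(158,150,0)),('lidR',f(665,180,.02)),('shot',f(45,260,0))): print(n,p.round(4),'board',(Rb.T@(p-ctr)).round(4))
# silhouette of lid ellipse check
for n,x in(('L',396),('R',487)): print(n,f(x,150,.124))
t=load('top0'); print([proj(t,p).round(1)*800/512 for p in cs+[lid,han]])
E
```

```text
[0.6012 0.2337 0.015 ]
[0.4372 0.2407 0.015 ]
[ 0.4256 -0.0104  0.015 ]
[ 0.5885 -0.0215  0.015 ]
sides [np.float64(0.2556), np.float64(0.1641), np.float64(0.2513), np.float64(0.1633)]
ctr [0.5130875  0.11062137 0.015     ] yaw y -0.04789135827628675 yaw x -0.0552169768073839
lid [0.5066 0.0553 0.124 ] board [-0.0038 -0.0556  0.109 ]
handle [0.5186 0.1802 0.096 ] board [0.0022 0.0698 0.081 ]
mug [0.7354 0.0545 0.    ] board [ 0.2247 -0.0454 -0.015 ]
lidR [ 0.4097 -0.0948  0.02  ] board [-0.0934 -0.2101  0.005 ]
shot [0.7382 0.1812 0.    ] board [ 0.2215  0.0812 -0.015 ]
L [0.53056645 0.07057347 0.124     ]
R [0.48207768 0.0396339  0.124     ]
[array([335.625 , 310.3125]), array([336.71875, 369.0625 ]), array([449.84375, 362.65625]), array([444.375  , 304.84375]), array([416.5625 , 306.71875]), array([359.375 , 315.3125])]
```

Request:
{"op": "servo_tool", "data": {
  "plan": [
    [[39.2, -35.5, -3, 0, 0, -10.3, 0], [39.2, -35.5, -3, 0, 0, -10.3, 0], [39.2, -35.5, -3, 0, 0, -10.3, 0], [39.2, -35.5, -3, 0, 0, -10.3, 0], [39.2, -35.5, -3, 0, 0, -10.3, 0], [39.2, -35.5, -3, 0, 0, -10.3, 0], [39.2, -35.5, -3, 0, 0, -10.3, 0], [39.2, -35.5, -3, 0, 0, -10.3, 0], [39.2, -35.5, -3, 0, 0, -10.3, 0], [39.2, -35.5, -3, 0, 0, -10.3, 0], [39.2, -35.5, -3, 0, 0, -10.3, 0]]
  ]
}}

```text
clock: 1.2
eef_pos: [0.4811, -0.0965, 0.2615]
orientation: [3.141, -0.0, 1.521]
contact_force: [0.2, -1.3, 0.6]
gripper_width: 0.0857
grasp_force: 0.0
```

Request:
{"op": "servo_tool", "data": {
  "plan": [
    [[28, 1.8, 0, 0, 0, 0, 0], [28, 1.8, 0, 0, 0, 0, 0], [28, 1.8, 0, 0, 0, 0, 0], [28, 1.8, 0, 0, 0, 0, 0], [28, 1.8, 0, 0, 0, 0, 0], [28, 1.8, 0, 0, 0, 0, 0], [28, 1.8, 0, 0, 0, 0, 0]]
  ]
}}

```text
clock: 1.9
eef_pos: [0.5128, 0.1828, 0.261]
orientation: [-3.142, -0.001, 1.523]
contact_force: [0.1, -0.3, -0.2]
gripper_width: 0.0851
grasp_force: 0.0
```

```bash
python3 - <<'E'
from h import *
c=shot('wrist','w1'); print(c['fx'],np.array(c['world_from_camera']).round(3).tolist())
cv2.imwrite('pics/w1x.png',cv2.resize(c['color'],(800,600),interpolation=cv2.INTER_CUBIC))
for n,p in(('lid',[.5066,.0553,.124]),('han',[.5186,.1802,.096])): print(n,proj(c,p)*800/512)
E
```

```text
300.3707884800749 [[0.999, 0.044, 0.015, 0.517], [-0.046, 0.948, 0.316, 0.264], [-0.001, -0.316, 0.949, 0.404], [0.0, 0.0, 0.0, 1.0]]
lid [394.89204472 452.20571349]
han [403.98899772 270.68182006]
```

View pics/w1x.png

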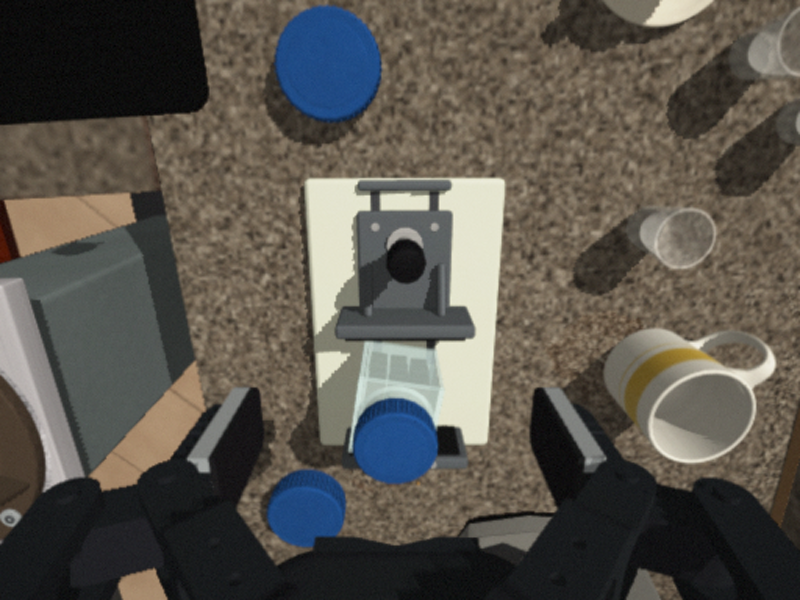

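The wrist view is clear, with up as world +y. The lid's top centre is at about (396,445) and its edges at x = 354 and 437. The handle's top centre is at about (406,263), and the board's corners at (306,180), (504,179), (319,444) and (487,443).

```bash
python3 - <<'E'
from h import *
c=load('w1')
f=lambda x,y,z: onz(c,(x+.5)*.64-.5,(y+.5)*.64-.5,z)
cs=[f(504,179,.015),f(306,180,.015),f(319,444,.015),f(487,443,.015)]
ctr=np.mean(cs,0); ay=(cs[0]+cs[1]-cs[2]-cs[3])/2; yaw=np.arctan2(-ay[0],ay[1])
print([p.round(4) for p in cs],ctr,yaw)
Rb=R.from_euler('z',yaw).as_matrix()
for n,p in(('lid',f(396,446,.124)),('han',f(406,263,.096)),('jaw top L',f(341,330,.061)),('jawR',f(472,328,.061)),('jarL',f(364,342,.089)),('jarR',f(436,347,.089)),('shot',f(680,240,.058))): print(n,p.round(4),(Rb.T@(p-ctr)).round(4))
E
```

```text
[array([0.6025, 0.2313, 0.015 ]), array([0.4428, 0.2379, 0.015 ]), array([ 0.4285, -0.0127,  0.015 ]), array([ 0.5926, -0.0191,  0.015 ])] [0.51661045 0.10932425 0.015     ] -0.04837424398742631
lid [0.5074 0.0607 0.124 ] [-0.0068 -0.049   0.109 ]
han [0.52   0.1857 0.096 ] [-0.0003  0.0765  0.081 ]
jaw top L [0.4669 0.1249 0.061 ] [-0.0504  0.0132  0.046 ]
jawR [0.5701 0.1218 0.061 ] [0.0529 0.0151 0.046 ]
jarL [0.487 0.126 0.089] [-0.0303  0.0153  0.074 ]
jarR [0.5395 0.1196 0.089 ] [0.0224 0.0114 0.074 ]
shot [0.7269 0.1845 0.058 ] [0.2064 0.0853 0.043 ]
```

Request:
{"op": "servo_tool", "data": {
  "plan": [
    [[6.4, 0.6, 3, 0, 0, 0, 1], [6.4, 0.6, 7, 0, 0, 0, 1], [6.4, 0.6, 11, 0, 0, 0, 1], [6.4, 0.6, 15, 0, 0, 0, 1], [6.4, 0.6, 18, 0, 0, 0, 1], [6.4, 0.6, 19.5, 0, 0, 0, 1], [6.4, 0.6, 19.5, 0, 0, 0, 1], [4.5, 0.6, 19.5, 0, 0, 0, 1], [4, 0.6, 19.5, 0, 0, 0, 1]]
  ]
}}

```text
clock: 2.85
eef_pos: [0.521, 0.2172, 0.0672]
orientation: [3.141, 0.0, 1.518]
contact_force: [-0.5, -0.2, 0.1]
gripper_width: 0.0001
grasp_force: 0.0
```

```bash
python3 - <<'E'
from h import *
c=shot('wrist','w2')
cv2.imwrite('pics/w2x.png',c['color'])
o=get_obs();print(o['eef_pos'],o['contact_force'],o['gripper_width'])
E
```

```text
[0.52109622 0.21718004 0.0672485 ] [-0.36119827 -0.34779554 -0.42443889] 0.00016660843465686684
```

View pics/w2x.png

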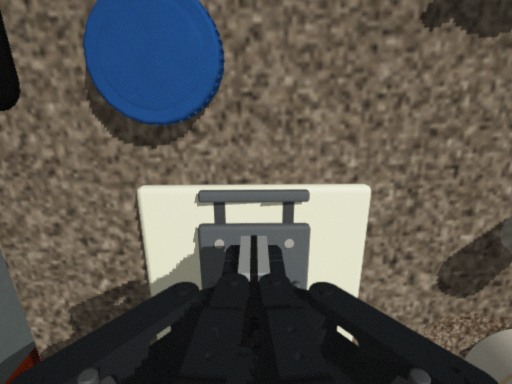

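The shut fingers are lined up with the carriage, just behind the handle, so I'll push along −tool x.

Request:
{"op": "servo_tool", "data": {
  "plan": [
    [[-0.5, 0, 0, 0, 0, 0, 1], [-1, 0, 0, 0, 0, 0, 1], [-1.5, 0, 0, 0, 0, 0, 1], [-2, 0, 0, 0, 0, 0, 1], [-2.4, 0, 0, 0, 0, 0, 1], [-2.8, 0, 0, 0, 0, 0, 1], [-3.2, 0, 0, 0, 0, 0, 1], [-3.5, 0, 0, 0, 0, 0, 1], [-3.8, 0, 0, 0, 0, 0, 1], [-4.1, 0, 0, 0, 0, 0, 1]]
  ]
}}

```text
clock: 3.9
eef_pos: [0.5194, 0.1789, 0.0669]
orientation: [3.14, -0.002, 1.519]
contact_force: [-1.4, 11.7, 3.8]
gripper_width: 0.0001
grasp_force: 5.8
```

Request:
{"op": "servo_tool", "data": {
  "plan": [
    [[-0.2, 0, 0, 0, 0, 0, 1], [-0.4, 0, 0, 0, 0, 0, 1], [-0.6, 0, 0, 0, 0, 0, 1], [-0.8, 0, 0, 0, 0, 0, 1], [-0.9, 0, 0, 0, 0, 0, 1]]
  ]
}}

```text
clock: 4.4
eef_pos: [0.519, 0.1699, 0.0669]
orientation: [3.14, -0.002, 1.519]
contact_force: [-0.0, 11.6, 3.4]
gripper_width: 0.0003
grasp_force: 6.0
```

Request:
{"op": "servo_tool", "data": {
  "plan": [
    [[-0.15, 0, 0, 0, 0, 0, 1], [-0.3, 0, 0, 0, 0, 0, 1], [-0.4, 0, 0, 0, 0, 0, 1]]
  ]
}}

```text
clock: 4.7
eef_pos: [0.5192, 0.169, 0.0671]
orientation: [3.139, -0.005, 1.518]
contact_force: [-7.3, 61.5, 0.2]
gripper_width: -0.0001
grasp_force: 29.3
```

Contact rose sharply at the expected travel, so the jaw has closed. I'll relax, back away, rise and look.

Request:
{"op": "servo_tool", "data": {
  "plan": [
    [[0.3, 0, 0, 0, 0, 0, 1], [1.5, 0, 0, 0, 0, 0, 1], [3, 0, 0, 0, 0, 0, 1], [3, 0, -4, 0, 0, 0, 1], [2, 0, -9, 0, 0, 0, 0.5], [-1, 0, -14, 0, 0, 0, 0], [-4, 0, -18, 0, 0, 0, 0], [-7, -0.5, -19.5, 0, 0, 0, 0], [-7.5, -0.5, -19.5, 0, 0, 0, 0], [-7.5, -0.5, -19.5, 0, 0, 0, 0]]
  ]
}}

```text
clock: 5.7
eef_pos: [0.5094, 0.09, 0.2618]
orientation: [3.14, -0.0, 1.518]
contact_force: [-0.1, -0.2, -0.7]
gripper_width: 0.0844
grasp_force: 0.0
```

```bash
python3 - <<'E'
from h import *
c=shot('wrist','w3')
cv2.imwrite('pics/w3x.png',cv2.resize(c['color'],(800,600),interpolation=cv2.INTER_CUBIC))
for n,p in(('lid',[.5056,.0433,.124]),('tcp',[*get_obs()['eef_pos'][:2],.12])): print(n,proj(c,p)*800/512)
E
```

```text
lid [392.76455913 347.2150829 ]
tcp [394.34142996 275.65872   ]
```

View pics/w3x.png

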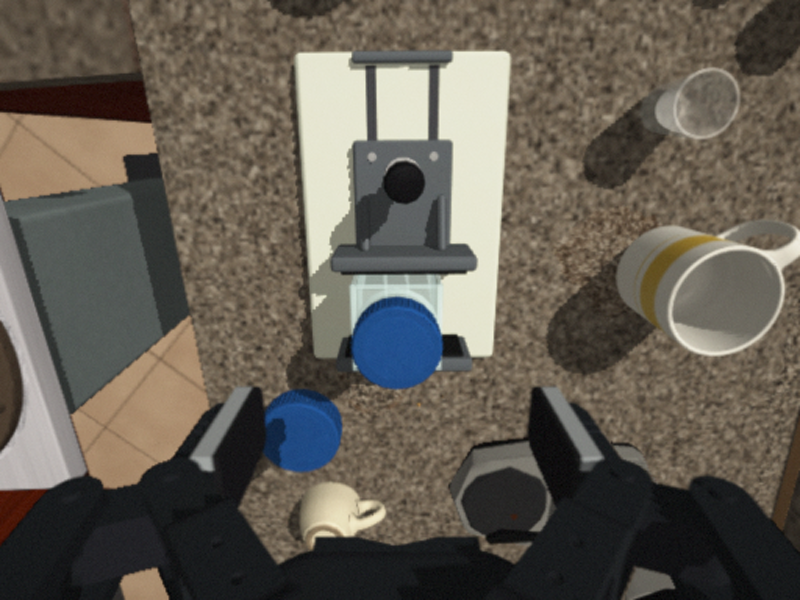

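The jar now sits square between the jaw and fence. The lid's top centre is at about (397,345), with its edges at x = 352 and 442, within 3 mm of the prediction. I'll descend around it and close.

Request:
{"op": "servo_tool", "data": {
  "plan": [
    [[-4.65, 0.05, 2, 0, 0, 0, 0], [-4.65, 0.05, 6, 0, 0, 0, 0], [-4.65, 0.05, 10, 0, 0, 0, 0], [-4.65, 0.05, 13, 0, 0, 0, 0], [-4.65, 0.05, 15, 0, 0, 0, 0], [-4.65, 0.05, 16.6, 0, 0, 0, 0], [-4.65, 0.05, 16.6, 0, 0, 0, 0], [-4.65, 0.05, 16.6, 0, 0, 0, 0]]
  ]
}}

```text
clock: 6.55
eef_pos: [0.5069, 0.0446, 0.0947]
orientation: [-3.14, 0.0, 1.52]
contact_force: [0.1, 0.7, 0.2]
gripper_width: 0.0852
grasp_force: 0.0
```

```bash
python3 - <<'E'
from h import *
c=shot('wrist','w4')
cv2.imwrite('pics/w4x.png',c['color'])
E
```

```text
(no output)
```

View pics/w4x.png

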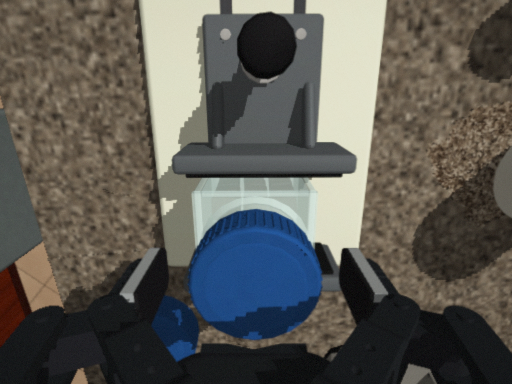

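The lid spans x = 190 to 321, about centred between the fingers. Its top centre is at about (255,277). I'll check the y offset.

```bash
python3 - <<'E'
from h import *
c=load('w4'); print(onz(c,255.5,277,.124),onz(c,190,277,.124),onz(c,321,277,.124),onz(c,255.5,337,.124),get_obs()['eef_pos'])
E
```

```text
[0.50859207 0.04749057 0.124     ] [0.47963023 0.04881884 0.124     ] [0.53751935 0.04607248 0.124     ] [0.50701751 0.01381541 0.124     ] [0.50738069 0.04448116 0.09531695]
```

Request:
{"op": "servo_tool", "data": {
  "plan": [
    [[0, 0.1, 0, 0, 0, 0, 0.2], [0, 0.1, 0, 0, 0, 0, 1], [0, 0.1, 0, 0, 0, 0, 1], [0, 0.1, 0, 0, 0, 0, 1], [0, 0.1, 0, 0, 0, 0, 1], [0, 0.1, 0, 0, 0, 0, 1]]
  ]
}}

```text
clock: 7.2
eef_pos: [0.5087, 0.0439, 0.0962]
orientation: [3.14, -0.0, 1.519]
contact_force: [-1.7, 2.2, 7.8]
gripper_width: 0.0574
grasp_force: 62.6
```

Request:
{"op": "servo_tool", "data": {
  "plan": [
    [[0, 0, 0, 0, 0, -0.6, 1], [0, 0, 0, 0, 0, -1.2, 1], [0, 0, -0.02, 0, 0, -1.8, 1], [0, 0, -0.02, 0, 0, -2.4, 1], [0, 0, -0.03, 0, 0, -3.0, 1], [0, 0, -0.04, 0, 0, -3.6, 1]]
  ]
}}

```text
clock: 7.8
eef_pos: [0.5089, 0.0437, 0.0966]
orientation: [3.14, 0.0, 1.898]
contact_force: [-1.5, 0.6, 6.3]
gripper_width: 0.0575
grasp_force: 62.5
```

```bash
python3 - <<'E'
from h import *
c=shot('wrist','w5')
cv2.imwrite('pics/w5x.png',c['color']); o=get_obs(); print(o['contact_force'],o['ft_torque'],o['orientation'],o['eef_pos'])
E
```

```text
[-2.22381937  0.50809494  6.91210671] [0.11955997 0.26478888 0.04955391] [3.14013131e+00 3.56944959e-04 1.90298023e+00] [0.50883173 0.04371967 0.09660915]
```

View pics/w5x.png

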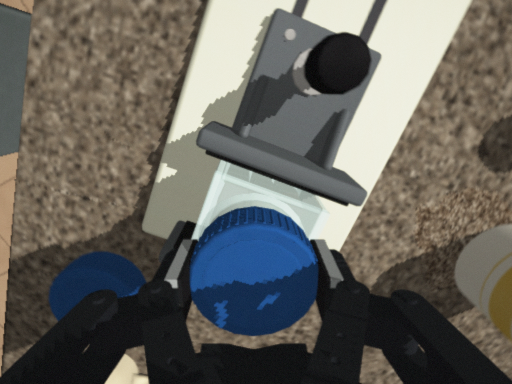

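The jar's edges are still parallel to the jaw, which is closed on it, so it isn't turning with the lid. I'll carry on to about 1.3 rad.

Request:
{"op": "servo_tool", "data": {
  "plan": [
    [[0, 0, 0, 0, 0, -0.7, 1], [0, 0, -0.02, 0, 0, -1.4, 1], [0, 0, -0.02, 0, 0, -2.1, 1], [0, 0, -0.03, 0, 0, -2.8, 1], [0, 0, -0.04, 0, 0, -3.5, 1], [0, 0, -0.05, 0, 0, -4.2, 1], [0, 0, -0.06, 0, 0, -5.0, 1], [0, 0, -0.06, 0, 0, -5.8, 1], [0, 0, -0.06, 0, 0, -6.6, 1], [0, 0, -0.06, 0, 0, -7.4, 1], [0, 0, -0.06, 0, 0, -8.2, 1], [0, 0, -0.06, 0, 0, -8.8, 1]]
  ]
}}

```text
clock: 9.05
eef_pos: [0.508, 0.0437, 0.0972]
orientation: [3.141, 0.0, 2.821]
contact_force: [-5.8, -0.6, 12.9]
gripper_width: 0.0573
grasp_force: 63.2
```

Request:
{"op": "servo_tool", "data": {
  "plan": [
    [[0, 0, 0, 0, 0, 0, 1], [0, 0, 0, 0, 0, 0, 1]]
  ]
}}

```text
clock: 9.25
eef_pos: [0.5081, 0.0436, 0.0972]
orientation: [3.142, 0.0, 2.818]
contact_force: [-5.4, -0.6, 12.3]
gripper_width: 0.0574
grasp_force: 63.2
```

Request:
{"op": "servo_tool", "data": {
  "plan": [
    [[0, 0, -0.1, 0, 0, 0, 1], [0, 0, -0.2, 0, 0, 0, 1], [0, 0, -0.3, 0, 0, 0, 1], [0, 0, -0.4, 0, 0, 0, 1], [0, 0, -0.4, 0, 0, 0, 1]]
  ]
}}

```text
clock: 9.75
eef_pos: [0.5081, 0.0436, 0.1004]
orientation: [-3.141, -0.0, 2.818]
contact_force: [-4.0, -2.2, -0.0]
gripper_width: 0.057
grasp_force: 64.3
```

Request:
{"op": "servo_tool", "data": {
  "plan": [
    [[0, 0, -0.3, 0, 0, 0, 1], [0, 0, -0.7, 0, 0, 0, 1], [0, 0, -1.2, 0, 0, 0, 1], [0, 0, -1.8, 0, 0, 0, 1], [0, 0, -2.4, 0, 0, 0, 1], [0, 0, -3.0, 0, 0, 0, 1], [0, 0, -3.5, 0, 0, 0, 1], [0, 0, -3.8, 0, 0, 0, 1], [0, 0, -3.8, 0, 0, 0, 1]]
  ]
}}

```text
clock: 10.65
eef_pos: [0.5086, 0.0437, 0.1388]
orientation: [3.141, 0.001, 2.818]
contact_force: [-0.1, 0.6, -1.0]
gripper_width: 0.0572
grasp_force: 65.0
```

```bash
python3 - <<'E'
from h import *
o=get_obs(); print(o['contact_force'],o['eef_pos'],o['gripper_width'])
a=shot('scene','s6'); t=shot('top','t6'); w=shot('wrist','w6')
u=cv2.resize(a['color'][175:275,200:330],None,fx=4,fy=4,interpolation=cv2.INTER_CUBIC)
w=cv2.resize(w['color'],None,fx=.55,fy=.55); w=cv2.copyMakeBorder(w,0,400-w.shape[0],0,0,0)
cv2.imwrite('pics/s6x.png',np.hstack([u,w])); print(u.shape)
E
```

```text
[-0.10683797  0.63351186 -0.96818171] [0.50856303 0.04371416 0.1387661 ] 0.05718157917080495
(400, 520, 3)
```

View pics/s6x.png

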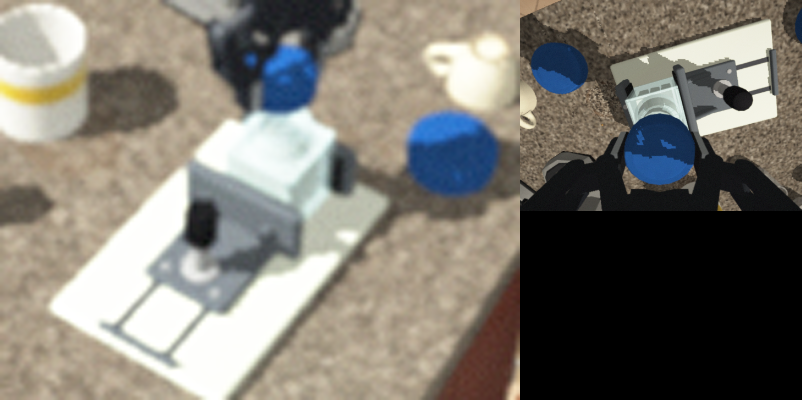

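The jar stands clamped and flush, with its open mouth visible. The lid is held level about 25 mm above the rim, and the neighbouring objects are untouched.

```bash
python3 -c "
from plant import ticket; print(ticket.sign_off())"
```

```text
the job is handed in; nothing more can be done
None
```

I closed the vice flush on the jar, unscrewed the lid about 1.3 rad and lifted it. The job was handed in at about 11 s with the lid held level, centred about 25 mm above the open mouth. One risk: the fingertips' push on the jaw handle briefly peaked at about 61 N, over 40 N if that limit counts the fingers.

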